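# Hold back the belt tensioner of an upturned kitchen machine

## Robot

A 6-joint arm with a two-finger parallel gripper is mounted at the origin on the work surface. World frame = base frame: x ahead of the robot, y to its left, z up, the work surface at z = 0. Lengths are in mm, angles in rad, forces in N, time in s.
With the tool pointing down it reaches from about 400 to 925 mm from the base axis. Payload 12.5 kg.
Tool frame: the origin (TCP) lies midway between the tips of the shut fingers; the grasp point (between the pads) lies 19 mm behind it (env.pinch_z is the z of the grasp point in the tool frame, in mm); z points along the fingers, y is the line along which they close (so a half turn about z gives the same grasp; the last joint's range is limited). The gripper opens to 95 mm and grips with 3 to 60 N. Pads are 20 mm wide; open, the fingers measure 119 mm over their backs; the gripper's body (75 mm by 180 mm) begins 59 mm behind the grasp point.
Start: joints at [1.229, 0.491, 1.559, -0, 1.092, -0.106], TCP at [145.995, 607.727, 214.661] pointing down, gripper open.
Joint ranges: [-3.1, 3.1], [-0.84, 2.19], [0.05, 2.79], [-1.13, 4.28], [0.06, 2.93], [-2.69, 2.69]. Speed limits (rad/s): [2.22, 2.22, 2.79, 3.14, 3.14, 3.14].

## Interface

Orientations are given as [roll, pitch, yaw] about the fixed x, y, z axes, in that order (R = Rz(yaw) Ry(pitch) Rx(roll)).
In Python, from cell import env, eyes gives the robot as it stands.
- The arm moves only by the shell command python3 -m inch 'ROWS'. ROWS is JSON, a list of rows, each a list of 3 entries, a list of its own where there are three numbers: the shift along the tool's x, y, z in units of 60 mm (1.0 is 60 mm), then the turn about the tool's z in units of 5 degrees (1.0 is 5 degrees), then the closure, from -1 (fully open) to 1 (shut). In form: [[[tx, ty, tz], turn, claw], ...]. A call has exactly 10 rows; each row shifts and turns the commanded pose from where the row before left it, along the tool's axes as they then stand; what a row does not reach is not made up. A row lasts 1/8 s, in which the tool goes at most 62.5 mm and 10.7 degrees, less where a joint would pass 70% of its speed; a pose out of reach is approached as far as the arm can. A call is refused whole if a number of a shift passes 1 or a number of a turn 1, either way. A call with a gripper value outside its range is refused whole. The fingers move at their own pace and stop on an object; the grip force is fixed at half the most. Time passes only in rows, so rows that do not move let the fingers close, or fill a call up. It gives the time, the measured TCP pose, the force, the opening and the grip force at its end, in the units of the state.
- env.state(): the state, without advancing time (a new reading comes with each control period).
- eyes.read_camera(name): name is "side" or "top" or "wrist"; returns a dict with "pixels" (400x640x3 uint8, red, green, blue), "fx", "fy", "cx", "cy" (pixels), "extrinsics" (4x4, takes a point from world to camera coordinates). Camera axes: x right, y down, z forward; pixel columns grow to the right and rows downward; lengths in mm; the calibration is good to about 2 mm. A picture is of the moment at which its call begins. There is no depth.
- env.job_done(): hands the job in; it is judged then, once.
Trained networks look in a picture, given as the dict that the camera call returned (one of the last four; its "shot" number tells which), for a name from the list of things; names that differ only in an ending like _2 or _b are one class to them, and where a whole thing is asked for, a point or a joint stands for the part that bears it (a point fixed in the world has none). Each returns a list of dicts, best first, with "score" (0 to 1); they miss things now and then, are a little off and sometimes report something else, mostly with a low value. They report only what shows in the picture. A call takes as long as a camera call.
- eyes.boxes_of(name, picture): "centre" ([row, column] in pixels, amid what is visible of it).
- eyes.cut_out(name, picture): "mask" (400x640 bool, what is visible of it) and "centre" ([row, column] in pixels, amid what is visible of it).
- eyes.spot_point(name, picture): "centre" ([row, column] in pixels: a listed point, or the origin of a listed thing).
The state is a dict: "t": time; "joints": joint angles; "qvel": joint speeds; "tau": joint torques, N m; "eef_pos": TCP position; "tcp_rot": TCP orientation; "ft_force": force on the tool from outside, world axes, zero at the start; "moment": the same for the moment, N m; "opening": opening from 0.0 (shut) to 1.0 (fully open); "grip_force": force on a finger pad.
Only numpy, scipy, OpenCV 4.12 (cv2) and the standard library are available. Lean on these libraries where they do the work, as an engineer would, in place of code of your own. Each camera call takes 0.05 s, during which the arm holds its last target. There are 200 camera calls.

## Task

The kitchen machine lies upside down with its base cover off, ready for a new drive belt. Take the sprung belt-tensioner arm by the black post at its end and push it back past all three clicks of its ratchet until you feel it come up against its rubber stop; the ratchet alone leaves too little room for the belt, so finish while still holding the arm pressed firmly on that stop, without forcing it. Leave the parts and kitchen things round about where they are.

Things in the scene. Friction and masses are not known exactly. Their poses are not given: they have to be found in the camera images.
- machine: Fixed upturned motor base, white enamel: open tray 260 (own x) x 360 (own y) x 112 mm high, walls 6 mm. Origin: centre of its underside, on the table. Metal deck inside 60 mm above the table. On it, at own x, y (mm): black drive wheel 140 dia at (20, -85), top 84 mm; motor pulley 38 dia at (75, 118), top 94; tensioner pivot bolt at (0, 130), top 105; four screw posts at (+-115, +-165), top 106.
- lever: Steel tensioner lever: plate 18 mm wide, 5 mm thick, its top 85 mm above the table, 87.3 mm from the pivot to the black post. Origin on the pivot axis at table height; own x points from the pivot to the post, z up. A grey idler roller, 30 mm dia, sits under its free end, a ratchet wheel with three saw teeth under its pivot.
- post (a point): Middle of the black upright round post at the lever's free end, by which it is pushed or pinched: 14 mm dia, standing from 85 to 109 mm above the table, this point at 97 mm. It travels round the pivot at radius 87.3 mm, clockwise from above, towards the machine's own -x wall. Around it (70 mm each way) only low parts, under 90 mm, and further off the pivot bolt.
- pivot (a point): On the vertical pivot axis of the tensioner, 97 mm above the table.
- tensioner (a joint): Lever angle (rad): 0 at its sprung rest, where it points along -76.8 deg in the machine's own x-y frame; grows as it is pushed back, clockwise from above (it then points along -76.8 deg minus the angle). The spring pulls to 0: 6 N at the post at 0, 11 N at 0.95 rad. The ratchet clicks near 0.25, 0.49 and 0.73 rad (1 to 2 N more, then less); let go, the lever falls back only to 0.22, 0.46 or 0.70.
- pawl (a joint): Sliding sprung pawl of the ratchet (m): 0 dropped fully in beside a tooth, about 0.004 as it rides over a tooth's tip. It works by itself; do not handle it.
- stop: Steel angle bracket on the deck with a black rubber buffer, 11 mm dia, that ends the lever's travel. Origin at deck height under the buffer's free face; own x is the way the buffer is pressed. It touches the lever's edge 56 mm from the pivot, 82.5 mm above the table. Set in a slot: met anywhere from 0.80 to 1.06 rad. The buffer yields 1 mm per 5 N (2 N per mm of travel at the post), up to 6 mm.
- cover: Grey base cover plate, 260 x 360 x 6 mm with four rubber feet, lying on the table; origin under its centre. Leave.
- screwdriver: Screwdriver, 200 mm, on the table; origin under its middle. Leave.
- spacer: Steel ring, 28 mm dia, 12 mm high, lying on the chassis deck; origin under its centre. Leave.
- socket: Small steel socket, 17 mm dia, 25 mm high, standing on the chassis deck; origin under its centre. Leave.
- dish: White saucer with screws, 100 mm dia, 22 mm high; origin under its centre. Leave.
- mug: White mug, 80 mm dia, 90 mm high; origin under its centre. Leave.
- jar: Glass clip jar, 84 mm dia, 130 mm high; origin under its centre. Leave.

How it is judged:
By the outcome, as a careful person would: the job done as asked, in the order asked, and still so for the second after the job is handed in, while the arm keeps its last pose, push and grip.
It also fails if it takes over 42 s, if anything falls off the work surface, if the arm or the gripper's body presses on something with over 40 N, if the wrist force passes 120 N, or if a joint passes its speed limit or range.

## Working session

There is one attempt and no reset: what is moved stays moved. The work goes in short steps, Python scripts to look and compute and a shell command to move; the robot and the scene stay as the last step left them, time stands still between calls to the robot, and variables do not carry over. Pictures are saved under pics/ and viewed, at most 10 in all, crops included, and the job is handed in when it is done.

```bash
mkdir -p pics; cat > h.py <<'E'
from cell import env, eyes
import numpy as np, cv2
def ray(p,rc):
    E=np.array(p["extrinsics"]);R=E[:3,:3];o=-R.T@E[:3,3]
    d=R.T@np.array([(rc[1]-p["cx"])/p["fx"],(rc[0]-p["cy"])/p["fy"],1]);return o,d
def at_z(p,rc,z):
    o,d=ray(p,rc);return o+d*(z-o[2])/d[2]
def tri(rays):
    A=0;b=0
    for o,d in rays:
        d=d/np.linalg.norm(d);P=np.eye(3)-np.outer(d,d);A=A+P;b=b+P@o
    return np.linalg.solve(A,b)
def proj(p,X):
    E=np.array(p["extrinsics"]);c=E[:3,:3]@np.array(X)+E[:3,3];return [p["fy"]*c[1]/c[2]+p["cy"],p["fx"]*c[0]/c[2]+p["cx"]]
E
python3 - <<'E'
from h import *
np.set_printoptions(precision=1,suppress=True)
print(env.state(),env.pinch_z)
for c in["top","side","wrist"]:
    p=eyes.read_camera(c);cv2.imwrite(f"pics/{c}0.png",p["pixels"][:,:,::-1])
    for n,z in[("post",97),("pivot",97),("machine",0),("stop",60),("lever",0)]:
        for q in eyes.spot_point(n,p)[:2]:print(c,n,round(q["score"],2),np.array(q["centre"]),at_z(p,q["centre"],z))
E
```

```text
{'t': 0.0, 'joints': array([ 1.2,  0.5,  1.6,  0. ,  1.1, -0.1]), 'qvel': array([-0., -0., -0., -0.,  0., -0.]), 'tau': array([  0. , -61.3, -25.8,   0.1,   0. ,  -0. ]), 'eef_pos': array([145.9, 607.5, 214. ]), 'tcp_rot': array([-3.1, -0. ,  2.9]), 'ft_force': array([-0.1, -0.5, -0. ]), 'moment': array([-0.,  0.,  0.]), 'grip_force': 0.0, 'opening': 1.0011038906263834} -18.8
top pivot 0.74 [196.4 263.9] [554.   93.4  97. ]
top machine 0.57 [202.6 309.8] [552.1 -39.2   0. ]
top machine 0.16 [172.8 154.4] [645.5 452.9   0. ]
top stop 0.58 [233.3 320.6] [450.6 -72.   60. ]
top stop 0.46 [214.9 279.3] [504.9  50.8  60. ]
top lever 0.49 [199.7 264.2] [560.7 104.    0. ]
side post 0.46 [178.9 320.3] [586.3  11.   97. ]
side pivot 0.96 [167.3 306.3] [557.6  80.5  97. ]
side machine 0.73 [182.9 292.6] [511.7 111.3   0. ]
side machine 0.7 [206.  317.4] [563.9 -25.2   0. ]
side stop 0.41 [181.  296.9] [515.5  60.8  60. ]
side stop 0.39 [177.2 316.6] [588.2  56.4  60. ]
side lever 0.45 [183.3 312.4] [581.7  85.8   0. ]
side lever 0.43 [177.9 318.6] [612.8 105.    0. ]
```

```bash
python3 - <<'E'
import cv2
for c,(r0,r1,c0,c1) in {"top":(110,290,210,450),"side":(110,290,210,450)}.items():
    i=cv2.imread(f"pics/{c}0.png")[r0:r1,c0:c1];cv2.imwrite(f"pics/{c}0c.png",cv2.resize(i,(800,600),interpolation=cv2.INTER_CUBIC))
E
```

```text
(no output)
```

View pics/top0c.png

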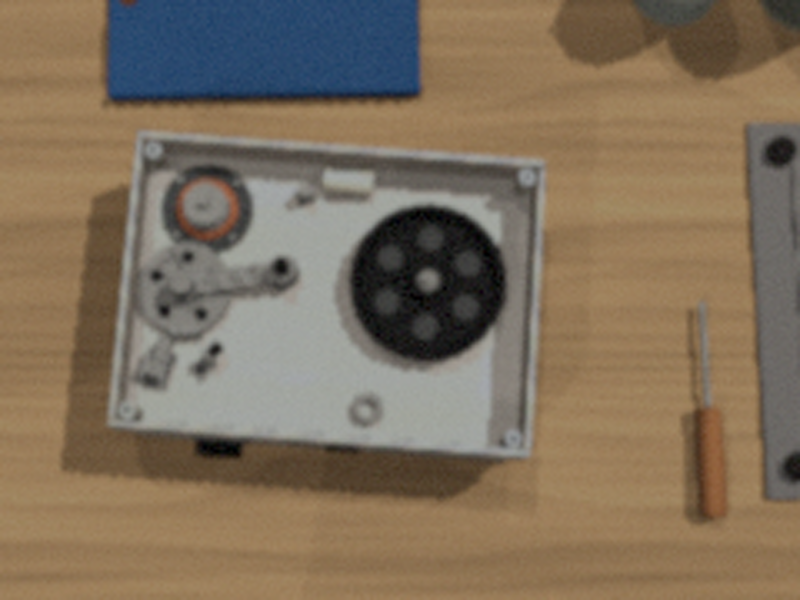

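View pics/side0c.png

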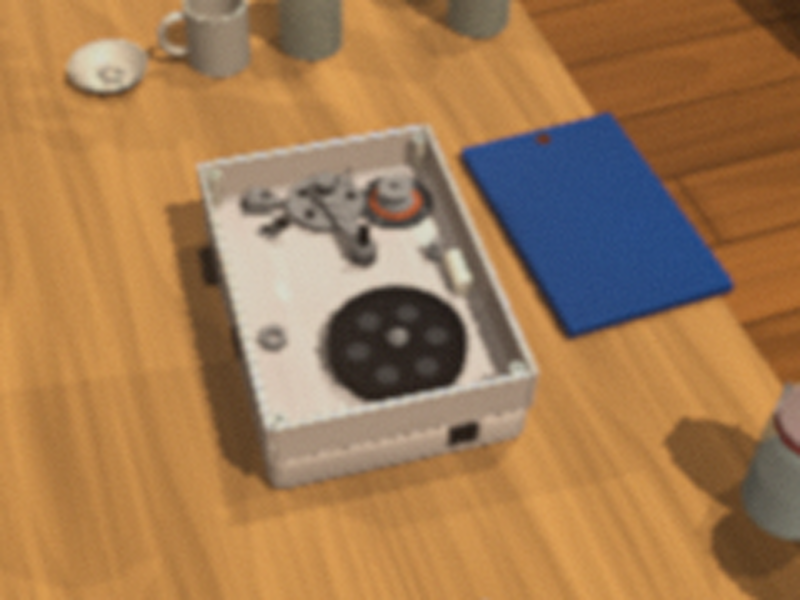

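```bash
python3 - <<'E'
from h import *
np.set_printoptions(precision=1,suppress=True)
f=lambda x,y:[110+y*.3,210+x*.3]
p=eyes.read_camera("top");s=eyes.read_camera("side")
cor=[at_z(p,f(*q),106) for q in[(153,150),(528,177),(513,437),(127,410)]]
own=np.array([(115,165),(115,-165),(-115,-165),(-115,165)],float)
w=np.array(cor)[:,:2];c=w.mean(0)
U,S,V=np.linalg.svd(own.T@(w-c));R=(U@V).T
yaw=np.arctan2(R[1,0],R[0,0]);print("machine",c,np.degrees(yaw),"res",w-c-own@R.T)
pv=c+R@[0,130];a=yaw-np.radians(76.8)
print("pivot",pv,"post rest",pv+87.3*np.array([np.cos(a),np.sin(a)]),"leverdir",np.degrees(a))
print("post top",at_z(p,f(284,267),107),"side",at_z(s,f(365,232),107))
print("tri",tri([ray(p,f(284,267)),ray(s,f(365,230))]))
for n in("post","pivot"):
  for k in(p,s):
    print(n,[(round(q["score"],2),np.array(q["centre"]),at_z(k,q["centre"],97)) for q in eyes.spot_point(n,k)[:2]])
for n in("post","stop"):
  for k in(p,s):print(n,"box",[(round(q["score"],2),np.array(q["centre"])) for q in eyes.boxes_of(n,k)[:2]])
E
```

```text
machine [550.  -37.9] -3.9494397989658876 res [[-0.6 -0.2]
 [-0.6 -0.4]
 [ 1.1  0.6]
 [ 0.2  0. ]]
pivot [558.9  91.8] post rest [573.    5.6] leverdir -80.74943979896588
post top [571.1   2.3 107. ] side [579.4  -0.3 107. ]
tri [575.5   1.7 107.7]
post []
post [(0.57, array([178.8, 317.9]), array([578.6,  14. ,  97. ])), (0.32, array([166.1, 308.5]), array([566.9,  83.8,  97. ]))]
pivot [(0.78, array([195.6, 262.6]), array([556.4,  97.2,  97. ]))]
pivot [(0.75, array([168.1, 306.2]), array([556. ,  76.8,  97. ]))]
post box [(0.74, array([193.6, 289.1])), (0.61, array([204.1, 477.4]))]
post box [(0.58, array([175.9, 315.5]))]
stop box [(0.56, array([166. , 144.9]))]
stop box [(0.55, array([179.9, 291.6])), (0.32, array([174.8, 309.7]))]
```

```bash
python3 -m inch '[[[-0.71,-0.625,0],0,0],[[-0.71,-0.625,0],0,0],[[-0.71,-0.625,0],0,0],[[-0.71,-0.625,0],0,0],[[-0.71,-0.625,0],0,0],[[-0.71,-0.625,0],0,0],[[-0.71,-0.625,0],0,0],[[-0.71,-0.625,0],0,0],[[-0.71,-0.625,0],0,0],[[-0.71,-0.625,0],0,0]]'
python3 -m inch '[[[-0.71,-0.625,0],0,0],[[-0.71,-0.625,0],0,0],[[-0.7,-0.6,0],0,0],[[0,0,0],1,0],[[0,0,0],1,0],[[0,0,0],1,0],[[0,0,0],1,0],[[0,0,0],1,0],[[0,0,0],1,0],[[0,0,0],1,0]]'
python3 -m inch '[[[0,0,0],1,0],[[0,0,0],1,0],[[0,0,0],1,0],[[0,0,0],1,0],[[0,0,0],1,0],[[0,0,0],1,0],[[0,0,0],0.4,0],[[0,0,0],0,0],[[0,0,0],0,0],[[0,0,0],0,0]]'
python3 - <<'E'
from h import *
np.set_printoptions(precision=2,suppress=True)
p=eyes.read_camera("wrist");cv2.imwrite("pics/w1.png",p["pixels"][:,:,::-1])
print(env.state()["tcp_rot"],env.state()["opening"])
for n in("post","pivot"):
    print(n,[(round(q["score"],2),np.array(q["centre"]),at_z(p,q["centre"],97)) for q in eyes.spot_point(n,p)[:2]])
for X in([573.5,3.5,109],[558.9,91.8,97]):print(proj(p,X))
E
```

```text
t: 2.65
eef_pos: [473.6, 141.9, 214.9]
tcp_rot: [3.141, 0.001, 2.906]
ft_force: [0.5, 0.1, -0.2]
opening: 0.499
grip_force: 0.0
t: 3.9
eef_pos: [570.3, 6.0, 214.7]
tcp_rot: [3.141, 0.0, 2.292]
ft_force: [-0.8, -0.0, -1.3]
opening: 0.504
grip_force: 0.0
t: 5.15
eef_pos: [570.3, 5.9, 214.6]
tcp_rot: [-3.142, -0.0, 1.737]
ft_force: [-0.2, 0.9, -0.1]
opening: 0.498
grip_force: 0.0
[ 3.14 -0.    1.74] 0.49772838788596946
post [(0.68, array([194.5, 325.6]), array([578.06,   7.75,  97.  ]))]
pivot [(0.68, array([108.1, 324.8]), array([562.99,  89.63,  97.  ]))]
[np.float64(201.0364382649176), np.float64(320.5167752212724)]
[np.float64(104.92983941247805), np.float64(320.8678212862836)]
```

View pics/w1.png

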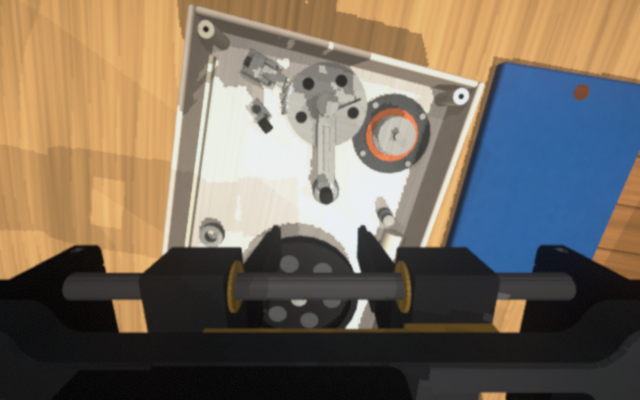

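```bash
python3 -m inch '[[[-0.03,0.09,0.4],0,0],[[0,0,0.5],0,0],[[0,0,0.5],0,0],[[0,0,0.4],0,0],[[0,0,0.28],0,0],[[0,0,0],0,0],[[0,0,0],0,1],[[0,0,0],0,1],[[0,0,0],0,1],[[0,0,0],0,1]]'
python3 - <<'E'
from h import *
np.set_printoptions(precision=2,suppress=True)
p=eyes.read_camera("wrist");cv2.imwrite("pics/w2.png",p["pixels"][:,:,::-1]);s=env.state()
print(s["eef_pos"],s["tcp_rot"],s["ft_force"],s["opening"],s["grip_force"])
print([(round(q["score"],2),np.array(q["centre"]),at_z(p,q["centre"],105)) for q in eyes.spot_point("pivot",p)[:2]])
E
```

```text
t: 6.55
eef_pos: [576.8, 5.1, 90.3]
tcp_rot: [3.139, 0.0, 1.736]
ft_force: [6.5, 2.5, -3.0]
opening: 0.137
grip_force: 30.1
[577.04   5.12  90.26] [3.14 0.   1.74] [ 5.57  1.92 -0.62] 0.13841895532917547 30.001635253429413
[(0.8, array([ 94.5, 322.2]), array([565.  ,  90.56, 105.  ]))]
```

View pics/w2.png

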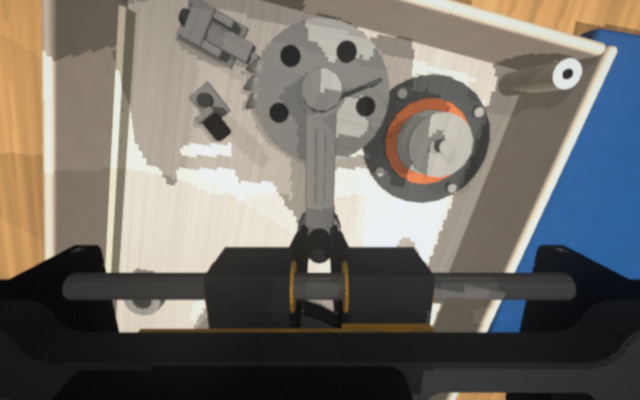

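```bash
python3 -m inch '[[[0.0014,-0.0635,0],0.5,1],[[0.0014,-0.0635,0],0.5,1],[[0.0014,-0.0635,0],0.5,1],[[0.0014,-0.0635,0],0.5,1],[[0.0014,-0.0635,0],0.5,1],[[0.0014,-0.0635,0],0.5,1],[[0.0014,-0.0635,0],0.5,1],[[0.0014,-0.0635,0],0.5,1],[[0.0014,-0.0635,0],0.5,1],[[0.0014,-0.0635,0],0.5,1]]'
cat > st.py <<'E'
from h import *
s=env.state();P=np.array(s["eef_pos"]);d=P[:2]-[563,91];r=np.hypot(*d);a=np.arctan2(d[1],d[0])
th=np.radians(-80.75)-a;u=d/r;t=np.array([u[1],-u[0]]);F=np.array(s["ft_force"])
print("t %.2f r %.1f theta %.3f tool %.3f z %.1f resist %.1f radial %.1f Fz %.1f open %.3f grip %.1f"%(s["t"],r,th,1.737-s["tcp_rot"][2],P[2],-F[:2]@t,F[:2]@u,F[2],s["opening"],s["grip_force"]))
E
python3 st.py
```

```text
t: 7.9
eef_pos: [540.5, 6.9, 90.3]
tcp_rot: [3.136, -0.001, 1.299]
ft_force: [7.5, 2.6, -2.7]
opening: 0.139
grip_force: 30.0
t 7.90 r 87.0 theta 0.423 tool 0.438 z 90.3 resist 6.6 radial -4.5 Fz -2.7 open 0.139 grip 30.0
```

```bash
python3 -m inch '[[[0.0014,-0.0635,0],0.5,1],[[0.0014,-0.0635,0],0.5,1],[[0.0014,-0.0635,0],0.5,1],[[0.0014,-0.0635,0],0.5,1],[[0.0014,-0.0635,0],0.5,1],[[0.0014,-0.0635,0],0.5,1],[[0.0014,-0.0635,0],0.5,1],[[0,0,0],0,1],[[0,0,0],0,1],[[0,0,0],0,1]]'
python3 st.py
```

```text
t: 9.15
eef_pos: [516.0, 17.7, 90.3]
tcp_rot: [3.137, -0.002, 0.995]
ft_force: [8.1, -0.7, -2.3]
opening: 0.137
grip_force: 30.0
t 9.15 r 87.0 theta 0.732 tool 0.742 z 90.3 resist 7.2 radial -3.8 Fz -2.3 open 0.137 grip 30.0
```

```bash
python3 -m inch '[[[0,-0.0127,0],0.1,1],[[0,-0.0127,0],0.1,1],[[0,-0.0127,0],0.1,1],[[0,-0.0127,0],0.1,1],[[0,-0.0127,0],0.1,1],[[0,-0.0127,0],0.1,1],[[0,0,0],0,1],[[0,0,0],0,1],[[0,0,0],0,1],[[0,0,0],0,1]]' >/dev/null
python3 st.py
```

```text
t 10.40 r 87.1 theta 0.782 tool 0.794 z 90.3 resist 7.6 radial -3.4 Fz -3.4 open 0.140 grip 30.0
```

```bash
python3 -m inch '[[[0,-0.0127,0],0.1,1],[[0,-0.0127,0],0.1,1],[[0,-0.0127,0],0.1,1],[[0,-0.0127,0],0.1,1],[[0,0,0],0,1],[[0,0,0],0,1],[[0,0,0],0,1],[[0,0,0],0,1],[[0,0,0],0,1],[[0,0,0],0,1]]' >/dev/null
python3 st.py
```

```text
t 11.65 r 87.1 theta 0.817 tool 0.829 z 90.3 resist 7.8 radial -3.9 Fz -3.2 open 0.141 grip 30.0
```

```bash
python3 -m inch '[[[0,-0.0127,0],0.1,1],[[0,-0.0127,0],0.1,1],[[0,-0.0127,0],0.1,1],[[0,-0.0127,0],0.1,1],[[0,-0.0127,0],0.1,1],[[0,0,0],0,1],[[0,0,0],0,1],[[0,0,0],0,1],[[0,0,0],0,1],[[0,0,0],0,1]]' >/dev/null
python3 st.py
```

```text
t 12.90 r 87.1 theta 0.861 tool 0.873 z 90.3 resist 9.0 radial -3.5 Fz -3.5 open 0.140 grip 30.0
```

```bash
python3 -m inch '[[[0,-0.0127,0],0.1,1],[[0,-0.0127,0],0.1,1],[[0,-0.0127,0],0.1,1],[[0,-0.0127,0],0.1,1],[[0,0,0],0,1],[[0,0,0],0,1],[[0,0,0],0,1],[[0,0,0],0,1],[[0,0,0],0,1],[[0,0,0],0,1]]' >/dev/null
python3 st.py
```

```text
t 14.15 r 87.2 theta 0.895 tool 0.908 z 90.3 resist 9.6 radial -3.3 Fz -4.1 open 0.137 grip 30.0
```

```bash
python3 -m inch '[[[0,-0.0127,0],0.1,1],[[0,-0.0127,0],0.1,1],[[0,-0.0127,0],0.1,1],[[0,-0.0127,0],0.1,1],[[0,0,0],0,1],[[0,0,0],0,1],[[0,0,0],0,1],[[0,0,0],0,1],[[0,0,0],0,1],[[0,0,0],0,1]]' >/dev/null
python3 st.py; python3 - <<'E'
from h import *
p=eyes.read_camera("wrist");cv2.imwrite("pics/w3.png",p["pixels"][:,:,::-1])
E
```

```text
t 15.40 r 87.2 theta 0.930 tool 0.943 z 90.3 resist 7.6 radial -2.8 Fz -3.8 open 0.143 grip 30.0
```

View pics/w3.png

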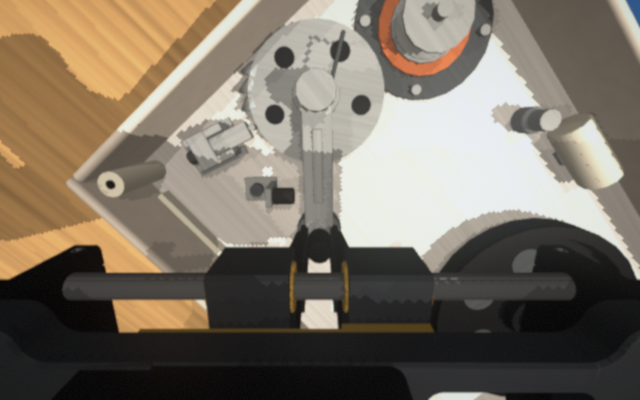

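The wrist picture shows the lever (left edge near col 304) still short of the buffer face (row 195, col 295), with a gap of about 5 mm there, or roughly 0.09 rad.

```bash
python3 -m inch '[[[0,-0.0127,0],0.1,1],[[0,-0.0127,0],0.1,1],[[0,-0.0127,0],0.1,1],[[0,-0.0127,0],0.1,1],[[0,-0.0127,0],0.1,1],[[0,-0.0127,0],0.1,1],[[0,0,0],0,1],[[0,0,0],0,1],[[0,0,0],0,1],[[0,0,0],0,1]]' >/dev/null
python3 st.py
```

```text
t 16.70 r 87.2 theta 0.982 tool 0.995 z 90.3 resist 8.9 radial -2.7 Fz -3.7 open 0.141 grip 30.0
```

```bash
python3 -m inch '[[[0,-0.0127,0],0.1,1],[[0,-0.0127,0],0.1,1],[[0,-0.0127,0],0.1,1],[[0,-0.0127,0],0.1,1],[[0,0,0],0,1],[[0,0,0],0,1],[[0,0,0],0,1],[[0,0,0],0,1],[[0,0,0],0,1],[[0,0,0],0,1]]' >/dev/null
python3 st.py
```

```text
t 17.95 r 87.3 theta 1.017 tool 1.030 z 90.3 resist 8.3 radial -2.9 Fz -3.7 open 0.139 grip 30.0
```

```bash
python3 -m inch '[[[0,-0.0127,0],0.1,1],[[0,-0.0127,0],0.1,1],[[0,-0.0127,0],0.1,1],[[0,0,0],0,1],[[0,0,0],0,1],[[0,0,0],0,1],[[0,0,0],0,1],[[0,0,0],0,1],[[0,0,0],0,1],[[0,0,0],0,1]]' >/dev/null
python3 st.py; python3 - <<'E'
from h import *
p=eyes.read_camera("wrist");i=p["pixels"][120:260,200:400,::-1];cv2.imwrite("pics/w4.png",cv2.resize(i,(800,560),interpolation=cv2.INTER_CUBIC))
E
```

```text
t 19.20 r 87.3 theta 1.039 tool 1.056 z 90.3 resist 10.9 radial -1.2 Fz -4.3 open 0.140 grip 30.0
```

View pics/w4.png

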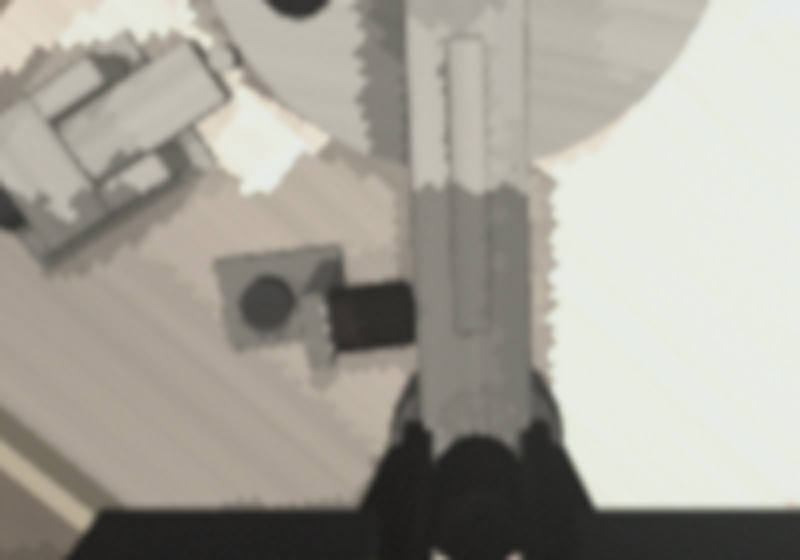

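The crop shows the lever's edge touching the black buffer (crop row 315, col 412), and the resistance is rising. I'll press a few mm further.

```bash
python3 -m inch '[[[0,-0.0127,0],0.1,1],[[0,-0.0127,0],0.1,1],[[0,-0.0127,0],0.1,1],[[0,0,0],0,1],[[0,0,0],0,1],[[0,0,0],0,1],[[0,0,0],0,1],[[0,0,0],0,1],[[0,0,0],0,1],[[0,0,0],0,1]]' >/dev/null
python3 st.py
```

```text
t 20.50 r 87.3 theta 1.059 tool 1.082 z 90.3 resist 15.7 radial -0.8 Fz -4.9 open 0.140 grip 30.0
```

```bash
python3 -m inch '[[[0,-0.0127,0],0.1,1],[[0,-0.0127,0],0,1],[[0,0,0],0,1],[[0,0,0],0,1],[[0,0,0],0,1],[[0,0,0],0,1],[[0,0,0],0,1],[[0,0,0],0,1],[[0,0,0],0,1],[[0,0,0],0,1]]' >/dev/null
python3 st.py; python3 - <<'E'
from h import *
p=eyes.read_camera("wrist");i=p["pixels"][120:260,200:400,::-1];cv2.imwrite("pics/w5.png",cv2.resize(i,(800,560),interpolation=cv2.INTER_CUBIC))
E
```

```text
t 21.75 r 87.0 theta 1.070 tool 1.091 z 90.4 resist 19.8 radial 1.6 Fz -7.7 open 0.141 grip 30.0
```

View pics/w5.png

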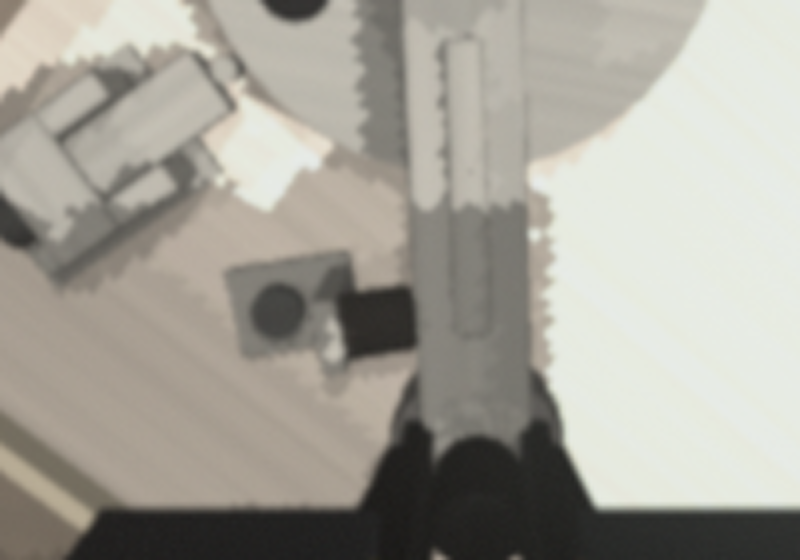

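The buffer is now visibly shortened (crop col 340–415, was 330–412). The post is firmly held, and the resistance is about 11 N above the spring.

```bash
python3 -c "
from cell import env
print(env.job_done())"
```

```text
the job is handed in; nothing more can be done
None
```

The tensioner arm is past all three clicks and still held by its post, pressed on the rubber stop with about 11 N beyond the spring; nothing else was handled, and the job was handed in at about 22 s of the 42 s allowed (the judge's verdict was not shown).

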